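Latch the stamp clamp open and stand the date stamp in it

ROBOT

A 6-joint arm with a two-finger parallel gripper is mounted at the origin on a cart in front of the work surface, level with it; the furniture and walls round the work are solid. World frame = base frame: x ahead of the robot, y to its left, z up, the work surface at z = 0. Lengths are in m, angles in rad, forces in N, time in s.
With the tool pointing down it reaches from about 0.25 to 0.725 m from the base axis. Payload 4 kg.
Tool frame: the origin (TCP) lies between the finger pads; the fingertips stand 8 mm ahead of it and the grasp point (between the pads) lies 11 mm behind it (bot.tip_reach is the distance from the TCP to the fingertips, in m); z points along the fingers, y is the line along which they close (so a half turn about z gives the same grasp; the last joint's range is limited). The gripper opens to 85 mm and grips with 20 to 120 N. Pads are 22 mm wide; open, the fingers measure 114 mm over their backs; the gripper's body (76 mm by 85 mm) begins 54 mm behind the grasp point. The pads swing forward as they close: fully open they stand 13 mm farther back than shut.
Start: joints at [-1.228, 0.241, 0.005, 1.335, 0, 1.571], TCP at [0.168, -0.471, 0.239] pointing down, gripper open.
Joint ranges: [-2.72, 2.72], [-1.05, 1.87], [-1.09, 1.28], [-1.99, 2.15], [-1.42, 1.44], [-3.14, 3.14]. Speed limits (rad/s): [2.79, 2.79, 3.14, 3.14, 3.14, 3.14].

INTERFACE

Orientations are given as a unit quaternion [x, y, z, w].
In Python, from workcell import bot gives the robot as it stands.
- The arm moves only by the tool move_arm, never from a script. Its argument "deltas" is a list of rows, each a list of 7 numbers: the opening, from 0 (shut) to 1 (fully open), then the shift along the tool's x, y, z in mm, then the turn, a rotation vector about the tool's x, y, z in degrees. In form: [[gripper, tx, ty, tz, ax, ay, az], ...]. A call has 1 to 10 rows; each row shifts and turns the commanded pose from where the row before left it, along the tool's axes as they then stand; what a row does not reach is not made up. A row lasts 1/12 s, in which the tool goes at most 41.7 mm and 7.16 degrees, less where a joint would pass 70% of its speed; a pose out of reach is approached as far as the arm can. A call is refused whole if a number of a shift passes 41.7 or a number of a turn 7.16, either way. A call with a gripper value outside its range is refused whole. The fingers move at their own pace and stop on an object; the grip force is fixed at half the most. Time passes only in rows, so rows that do not move let the fingers close. It gives the time, the measured TCP pose, the force, the opening and the grip force at its end, in the units of the state.
- bot.get_obs(): the state, without advancing time (a new reading comes with each control period).
- bot.camera(name): name is "scene" or "side" or "wrist"; returns the picture (480x640x3 uint8, blue, green, red); there is no depth.
- bot.calibration(name): a dict with "K" (3x3 intrinsics, pixels), "position" and "orientation" of the camera in the world. Camera axes: x right, y down, z forward; pixel columns grow to the right and rows downward; lengths in m; the calibration is good to about 2 mm. A picture is of the moment at which its call begins: read the wrist's pose just before it. calibration takes no time and is no camera call; for the wrist camera it gives the pose at the moment of the call.
- bot.job_done(): hands the job in; it is judged then, once.
Trained networks look in the newest picture that a camera, given by its name, has taken for a name from the list of things; names that differ only in an ending like _2 or _b are one class to them, and where a whole thing is asked for, a point or a joint stands for the part that bears it (a point fixed in the world has none). Each returns a list of dicts, best first, with "conf" (0 to 1); they miss things now and then, are a little off and sometimes report something else, mostly with a low value. They report only what shows in the picture. A call takes as long as a camera call.
- bot.outline_of(query, camera): "pixels" (480x640 bool, what is visible of it) and "rect" ([left, top, width, height] in pixels, round what is visible of it).
The state is a dict: "clock": time; "joint_pos": joint angles; "joint_vel": joint speeds; "tau": joint torques, N m; "eef_pos": TCP position; "tool_rot": TCP orientation; "ft_force": force on the tool from outside, world axes, zero at the start; "ft_torque": the same for the moment, N m; "grip_width": finger opening in m; "grasp_force": force on a finger pad.
Only numpy, scipy, OpenCV 4.12 (cv2) and the standard library are available. Lean on these libraries where they do the work, as an engineer would, in place of code of your own. Each camera call takes 0.05 s, during which the arm holds its last target. There are 200 camera calls.

TASK

Open the stamp clamp: draw its sprung jaw back by the black knob and push the knob sideways into the notch of the slot, so that the jaw stays open by itself when you let go. Then stand the date stamp upright on the clamp's bed, in the gap between the open jaw and the fence and near the middle of the jaw's width, leaving the jaw latched open. Do not shift the other things on the desk.

Things in the scene. Friction and masses are not known exactly. Their poses are not given: they have to be found in the camera images.
- stamp_clamp: Grey and bare-metal clamp fixed to the desk, 200 x 90 mm, base plate 8 mm thick. Origin: middle of its underside; z up; x runs from the knob end to the fence, an upright wall 60 mm wide, top at z = 30 mm, face at x = 66 mm. The jaw, a steel block 48 mm wide, top at z = 30 mm, faces the fence: gap 14 mm shut, 41 mm latched open. A cover plate (x -104 to -12, top at z = 32 mm) has a J-shaped slot.
- clamp_notch (a point): Where the knob's axis stands when latched, at the top of the cover plate (z = 32 mm): x = -57, y = 22 mm of the clamp; axes as the clamp's. The stem (10 mm dia.) runs in a J-shaped slot: a straight leg along x, at its -x end a passage towards +y, then this notch, which runs back towards +x for 9 mm. A wall with a rounded end parts leg and notch.
- clamp_jaw (a joint): Opening of the jaw (m): 0 = shut by its spring; grows as the knob is drawn along the clamp's -x; stop at 0.046. The spring pulls with 5 N (shut) to 10 N and throws the jaw shut if let go. The knob can go fully sideways only above 0.036; let go at the far side, it runs back to about 0.027 and the notch holds it.
- clamp_knob (a joint): Sideways travel of the knob in m: 0 = in the straight leg, grows towards the clamp's +y, stop at 0.022. It lies over the notch above 0.018. A weak spring (about 1 to 3 N) draws it back to 0 while it is not in the notch.
- knob_grip (a point): Point on the axis of the black upright round knob at the height to grip, 56 mm above the desk; the head is 22 mm in diameter, from z = 42 to 66 mm, above the cover plate (32 mm). It moves with the knob; at rest it is at x = -30, y = 0 mm of the clamp. Axes as the clamp's.
- clamp_bed (a point): Middle of the bed between the latched-open jaw and the fence, on the bed's surface, 8 mm above the desk; axes as the clamp's. The gap is 41 mm along x.
- screen_corner (a point): Lower left corner of the big right-hand screen, a fixed flat wall 22 mm thick from z = 0.21 to 0.63 m; from here its lower edge runs to about x = 0.36, y = -0.65 m. The arm starts close in front of it: draw the arm in towards its base before turning it to the left, and do not hit the screen.
- date_stamp: Date stamp standing on the desk: a wooden foot 26 mm along its x and 46 mm along its y, with an upright round red handle; 70 mm tall in all. Origin: middle of its foot, 2 mm under the surface it stands on; z up along the handle. The handle is at most 26 mm in diameter; grip it across x or y 55 mm above the surface the stamp stands on. It fits the gap only with its 46 mm side along the clamp's y.
- ink_pad: Flat black ink pad box, 68 x 105 x 17 mm, standing on the desk; leave it where it is. Origin: middle of its underside.
- clip_tin: Round clear clip tin, 64 mm dia., 17 mm tall, standing on the desk; leave it where it is. Origin: middle of its underside.
- press_weight: Dark oblong press weight, 27 x 60 x 19 mm, standing on the desk; leave it where it is. Origin: middle of its underside.
- mug: White mug with a handle, 92 x 123 x 95 mm, standing on the desk; leave it where it is. Origin: middle of its underside.
- stapler: Stapler, 34 x 131 x 46 mm, standing on the desk; leave it where it is. Origin: middle of its underside.

How it is judged:
On the way:
1. the jaw is latched open: drawn back and held by the notch, with the hand off the knob (value of joint clamp_jaw between 0.022 and 0.032 m and value of joint clamp_knob above 0.016 m and contact force between the fingers and clamp_knob below 0.1 N), for 0.3 s.
At the end, for the whole second after the job is handed in: The jaw is latched in its notch (jaw joint 0.022 to 0.032 m, knob more than 0.016 m sideways) and the date stamp stands upright (within 0.1 rad) and still on the clamp's bed, its middle within 12 mm along and 20 mm across of the bed's middle (value of joint clamp_jaw between 0.022 and 0.032 m and value of joint clamp_knob above 0.016 m and x of date_stamp in the frame of clamp_bed between -0.012 and 0.012 m and y of date_stamp in the frame of clamp_bed between -0.02 and 0.02 m and z of date_stamp in the frame of clamp_bed between -0.006 and 0.004 m and angle between date_stamp's own z axis and vertical below 0.1 rad and linear speed of date_stamp below 0.02 m/s and velocity of joint clamp_jaw below 0.01 m/s); the robot touches nothing.
It fails at once if another thing on the desk was shifted by more than 20 mm (distance of any of ink_pad, clip_tin, press_weight, mug, stapler from where it was at the start of the episode above 0.02 m).
It also fails if it takes over 58 s, if anything falls off the work surface, if the arm or the gripper's body presses on something with over 40 N, if the wrist force passes 120 N, or if a joint passes its speed limit or range.

## Working session

There is one attempt and no reset: what is moved stays moved. The work goes in short steps, Python scripts to look and compute and a tool call to move; the robot and the scene stay as the last step left them, time stands still between calls to the robot, and variables do not carry over. Pictures are saved under pics/ and viewed, at most 10 in all, crops included, and the job is handed in when it is done.

Besides the shell and the picture viewer there is one more tool, called after "Call:" in YAML: its name, and indented under it one key for each argument. move_arm: Moves the arm, as the interface text tells. Its arguments: {"type":"object","properties":{"deltas":{"type":"array","items":{"type":"array","items":{"type":"number"}}}},"required":["deltas"]}

```bash
mkdir -p pics; cat > h.py <<'E'
import numpy as np, cv2
from workcell import bot
from scipy.spatial.transform import Rotation as R
def ray(cam,u,v):
    c=bot.calibration(cam); K=np.array(c["K"]); d=np.linalg.inv(K)@[u,v,1]
    return np.array(c["position"]),R.from_quat(c["orientation"]).apply(d)
def at_z(cam,u,v,z):
    p,d=ray(cam,u,v); return p+d*(z-p[2])/d[2]
def proj(cam,P):
    c=bot.calibration(cam); q=R.from_quat(c["orientation"]).inv().apply(np.atleast_2d(P)-c["position"])
    return cv2.projectPoints(q,np.zeros(3),np.zeros(3),np.array(c["K"]),None)[0][:,0]
E
python3 - <<'E'
from h import *
o=bot.get_obs(); print({k:np.round(v,3) for k,v in o.items()})
for c in ["scene","side"]:
    im=bot.camera(c); cv2.imwrite(f"pics/{c}0.png",im)
    k=bot.calibration(c); print(c,k)
    for n in ["stamp_clamp","knob_grip","date_stamp","clamp_jaw","ink_pad","clip_tin","press_weight","mug","stapler"]:
        for r in bot.outline_of(n,c)[:2]:
            ys,xs=np.nonzero(r["pixels"]); m=(xs.mean(),ys.mean())
            print(n,round(r["conf"],2),r["rect"],np.round(m,1),np.round(at_z(c,*m,0.02),3))
E
```

```text
{'clock': np.float64(0.0), 'joint_pos': array([-1.228,  0.241,  0.004,  1.335, -0.   ,  1.571]), 'joint_vel': array([ 0.001, -0.001, -0.   ,  0.002,  0.001, -0.002]), 'tau': array([-2.0000e-03, -3.7232e+01,  2.5241e+01,  1.7000e-02, -0.0000e+00,
       -0.0000e+00]), 'eef_pos': array([ 0.168, -0.47 ,  0.238]), 'tool_rot': array([ 0.985,  0.171, -0.   , -0.001]), 'ft_force': array([-0.049,  0.009, -0.066]), 'ft_torque': array([0.012, 0.026, 0.011]), 'grasp_force': np.float64(0.0), 'grip_width': np.float64(0.086)}
scene {'K': array([[559.10792053,   0.        , 320.45135087],
       [  0.        , 559.10792053, 248.47615113],
       [  0.        ,   0.        ,   1.        ]]), 'position': array([-0.77262059,  0.10720985,  1.06896788]), 'orientation': array([-0.61009417,  0.64733948, -0.3407966 ,  0.30429324])}
stamp_clamp 0.75 [273.9, 263.0, 23.8, 47.4] [285.1 287.9] [0.492 0.099 0.02 ]
knob_grip 0.31 [399.6, 270.1, 31.6, 41.9] [413.  288.8] [ 0.471 -0.277  0.02 ]
date_stamp 0.64 [187.2, 276.2, 18.4, 24.0] [195.5 287.6] [0.505 0.359 0.02 ]
date_stamp 0.43 [212.7, 246.9, 45.7, 23.9] [2
[... 841 characters left out ...]
497 0.089 0.02 ]
stamp_clamp 0.38 [301.1, 274.5, 9.2, 15.7] [304.  279.7] [0.506 0.06  0.02 ]
knob_grip 0.66 [298.5, 275.3, 11.1, 11.7] [304.  280.2] [0.505 0.061 0.02 ]
knob_grip 0.45 [263.4, 261.4, 73.1, 54.6] [301. 288.] [0.498 0.09  0.02 ]
clamp_jaw 0.92 [279.8, 268.3, 36.4, 29.3] [294.9 279.8] [0.528 0.072 0.02 ]
ink_pad 0.86 [203.9, 294.1, 28.5, 38.1] [220.3 310.5] [0.645 0.259 0.02 ]
clip_tin 0.56 [245.2, 238.2, 19.0, 18.9] [254.4 246.8] [0.703 0.015 0.02 ]
press_weight 0.44 [351.0, 248.2, 18.3, 11.9] [359.7 253.7] [ 0.415 -0.107  0.02 ]
mug 0.58 [363.2, 193.9, 40.0, 38.7] [379.5 211.8] [ 0.441 -0.31   0.02 ]
stapler 0.88 [408.8, 196.3, 28.9, 36.1] [422.3 215.3] [ 0.315 -0.357  0.02 ]
```

```bash
python3 - <<'E'
import cv2,numpy as np
a=cv2.imread("pics/side0.png")
b=cv2.imread("pics/scene0.png")
l=cv2.resize(a[170:350,150:450],(800,480),interpolation=cv2.INTER_CUBIC)
cv2.imwrite("pics/sidec.png",l)
cv2.imwrite("pics/scenec.png",cv2.resize(b[150:390,150:470],(800,600),interpolation=cv2.INTER_CUBIC))
E
```

```text
(no output)
```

View pics/sidec.png

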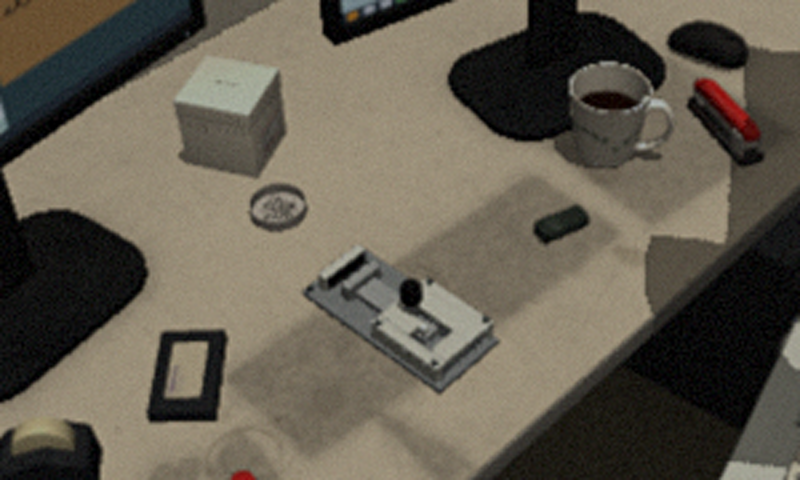

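View pics/scenec.png

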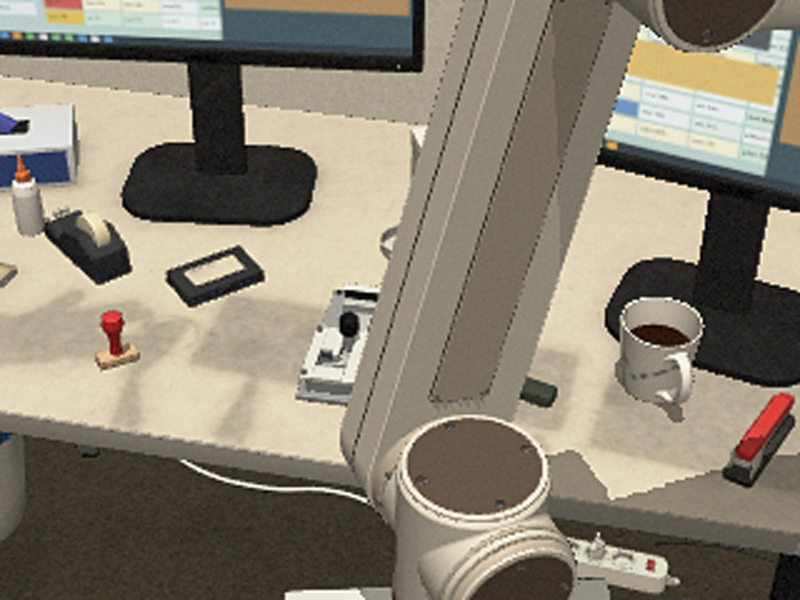

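The side crop shows the clamp with its fence at crop (345,265), knob at (410,292), and open slot end towards (440,335). The scene crop shows the red stamp at (117,345), left of the ink pad, and the arm covers part of the clamp.

```bash
python3 - <<'E'
from h import *
from scipy.optimize import least_squares
px=np.array([[305,293],[360,248],[497,340],[440,390]])/2.6667+[150,170]
L=np.array([[.1,.045],[.1,-.045],[-.1,-.045],[-.1,.045]])
W=np.array([at_z("side",*p,0.008)[:2] for p in px]); print(W.round(3))
f=lambda q:((R.from_euler('z',q[2]).apply(np.c_[L,np.zeros(4)])[:,:2]+q[:2])-W).ravel()
s=least_squares(f,[.5,.09,0.5]); print("clamp",s.x,np.degrees(s.x[2]),s.fun.round(3))
q=s.x
for n,l,z in [("knob",(-.03,0),.056),("notch",(-.057,.022),.056),("bed",(.0455,0),.008)]:
    P=np.append(R.from_euler('z',q[2]).apply([*l,0])[:2]+q[:2],z); print(n,P.round(3),proj("side",P)[0])
print("knob px side crop 410,292 ->",at_z("side",150+410/2.6667,170+292/2.6667,.056))
u=lambda a,b:(150+a*.4,150+b*.4)
print("stamp foot",at_z("scene",*u(117,355),.014),"handle top",at_z("scene",*u(111,318),.068))
for p in [(95,358),(138,352),(102,369),(140,361)]: print(at_z("scene",*u(*p),.010).round(3))
o=bot.get_obs(); print(R.from_quat(o["tool_rot"]).as_matrix().round(2))
E
```

```text
[[0.61  0.104]
 [0.594 0.02 ]
 [0.402 0.065]
 [0.422 0.149]]
clamp [ 0.50699237  0.0843093  -0.22967327] -13.159309268088919 [ 0.004  0.002  0.    -0.002 -0.003 -0.002 -0.002  0.002]
knob [0.478 0.091 0.056] [306.86995887 281.92931222]
notch [0.456 0.119 0.056] [308.6647932  291.66982855]
bed [0.551 0.074 0.008] [287.73071336 280.30034968]
knob px side crop 410,292 -> [0.48953126 0.08749132 0.056     ]
stamp foot [0.49217858 0.3543942  0.014     ] handle top [0.4932897 0.3555534 0.068    ]
[0.493 0.38  0.01 ]
[0.501 0.332 0.01 ]
[0.473 0.37  0.01 ]
[0.485 0.328 0.01 ]
[[ 0.94  0.34 -0.  ]
 [ 0.34 -0.94 -0.  ]
 [-0.    0.   -1.  ]]
```

Call:
move_arm:
  deltas:
    - [1,0,-36,0,0,0,0]
    - [1,0,-36,0,0,0,0]
    - [1,0,-36,0,0,0,0]
    - [1,0,-36,0,0,0,0]
    - [1,0,-36,0,0,0,0]

```text
clock: 1.42
eef_pos: [0.107, -0.2998, 0.239]
tool_rot: [0.985, 0.171, -0.0, -0.0]
ft_force: [0.2, 0.6, 0.7]
grip_width: 0.0855
grasp_force: 0.0
```

Call:
move_arm:
  deltas:
    - [1,30,-18,0,0,0,0]
    - [1,30,-18,0,0,0,0]
    - [1,30,-18,0,0,0,0]
    - [1,30,-18,0,0,0,0]
    - [1,30,-18,0,0,0,0]
    - [1,30,-18,0,0,0,0]
    - [1,30,-18,0,0,0,0]
    - [1,30,-18,0,0,0,0]
    - [1,0,0,0,0,0,0]

```text
clock: 2.17
eef_pos: [0.2885, -0.0808, 0.2397]
tool_rot: [0.984, 0.176, 0.002, -0.0]
ft_force: [-0.0, -1.4, 1.2]
grip_width: 0.0855
grasp_force: 0.0
```

```bash
python3 - <<'E'
from h import *
o=bot.get_obs(); print({k:np.round(v,3) for k,v in o.items() if k in("joint_pos","eef_pos")})
c=bot.calibration("wrist");T=R.from_quat(o["tool_rot"])
print(T.inv().apply(c["position"]-o["eef_pos"]), (T.inv()*R.from_quat(c["orientation"])).as_matrix().round(2), c["K"])
E
```

```text
{'joint_pos': array([-2.750e-01, -1.680e-01, -4.210e-01,  1.315e+00,  2.000e-03,
        2.512e+00]), 'eef_pos': array([ 0.289, -0.081,  0.24 ])}
[ 0.07900422  0.00025719 -0.13346225] [[-0.   -0.95 -0.31]
 [ 1.   -0.   -0.  ]
 [ 0.   -0.31  0.95]] [[426.40057592   0.         323.32619279]
 [  0.         426.40057592 242.79225261]
 [  0.           0.           1.        ]]
```

Call:
move_arm:
  deltas:
    - [1,33,-13,0,0,0,0]
    - [1,33,-13,0,0,0,0]
    - [1,33,-13,0,0,0,0]
    - [1,33,-13,0,0,0,0]
    - [1,33,-13,0,0,0,0]
    - [1,33,-13,0,0,0,0]
    - [1,33,-13,0,0,0,0]
    - [1,33,-13,0,0,0,0]

```text
clock: 2.83
eef_pos: [0.5, 0.1024, 0.2392]
tool_rot: [0.985, 0.171, -0.0, 0.0]
ft_force: [0.4, -1.1, -0.1]
grip_width: 0.0852
grasp_force: 0.0
```

Call:
move_arm:
  deltas:
    - [1,0,0,0,0,0,-7.1]
    - [1,0,0,0,0,0,-7.1]
    - [1,0,0,0,0,0,-7.1]
    - [1,0,0,0,0,0,-7.1]
    - [1,0,0,0,0,0,-7.1]
    - [1,0,0,0,0,0,-7.1]
    - [1,0,0,0,0,0,-7.1]
    - [1,0,0,0,0,0,-7.1]
    - [1,0,0,0,0,0,0]
    - [1,0,0,0,0,0,0]

```text
clock: 3.67
eef_pos: [0.4989, 0.1011, 0.2393]
tool_rot: [0.787, 0.617, -0.0, -0.0]
ft_force: [-0.2, 0.0, -0.3]
grip_width: 0.0849
grasp_force: 0.0
```

```bash
cat > look.py <<'E'
from h import *
import sys
o=bot.get_obs(); print({k:np.round(v,4) for k,v in o.items() if k in("joint_pos","eef_pos","clock")}, "toolx",np.degrees(np.arctan2(*R.from_quat(o["tool_rot"]).apply([1,0,0])[[1,0]])))
im=bot.camera("wrist"); cv2.imwrite("pics/%s.png"%sys.argv[1],im)
for n,z in zip(sys.argv[2::2],map(float,sys.argv[3::2])):
    for r in bot.outline_of(n,"wrist")[:2]:
        ys,xs=np.nonzero(r["pixels"]); m=(xs.mean(),ys.mean())
        b=cv2.minAreaRect(np.c_[xs,ys].astype(np.float32))
        q=[at_z("wrist",*p,z)[:2].round(4).tolist() for p in cv2.boxPoints(b)]
        print(n,round(r["conf"],2),r["rect"],np.round(m,1),at_z("wrist",*m,z).round(4),q)
E
python3 look.py w1 stamp_clamp 0.008 knob_grip 0.06 clamp_jaw 0.03
```

```text
{'clock': np.float64(3.6667), 'joint_pos': array([ 2.0000e-01,  2.5860e-01,  2.8700e-02,  1.3411e+00, -1.0000e-04,
        2.0110e+00]), 'eef_pos': array([0.4989, 0.1011, 0.2393])} toolx 76.23271165368271
stamp_clamp 0.97 [228.4, 164.5, 228.3, 106.7] [340.7 215.2] [0.5107 0.0846 0.008 ] [[0.4268, 0.1502], [0.6181, 0.1034], [0.6043, 0.0074], [0.3973, 0.0579]]
knob_grip 0.68 [303.6, 215.4, 33.2, 33.2] [319.6 231.9] [0.4931 0.0889 0.06  ] [[0.4807, 0.1005], [0.5035, 0.1026], [0.5054, 0.0775], [0.4822, 0.0751]]
clamp_jaw 0.71 [282.0, 191.2, 138.2, 58.0] [365.  221.2] [0.5296 0.0805 0.03  ] [[0.4717, 0.1207], [0.5775, 0.095], [0.5691, 0.0458], [0.4586, 0.0727]]
clamp_jaw 0.17 [539.4, 207.5, 81.9, 74.8] [580.7 241.4] [0.7027 0.0204 0.03  ] [[0.6592, 0.016], [0.6909, 0.0676], [0.7445, 0.0248], [0.7148, -0.0305]]
```

View pics/w1.png

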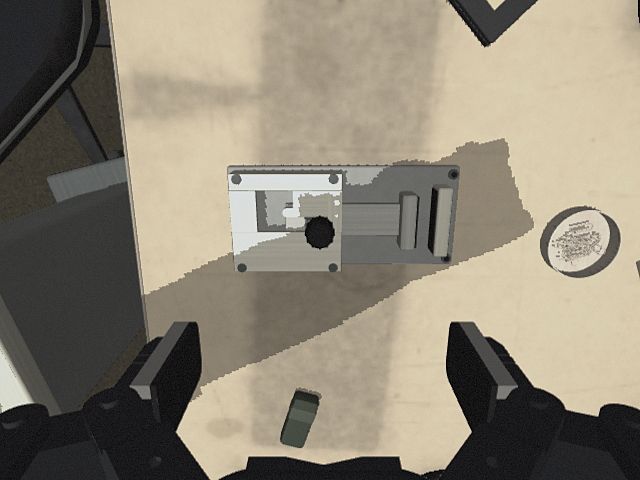

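The wrist picture shows the clamp level in the image, with the knob at (320,232), jaw front near column 418 and fence near 433. The weight at (300,418) and the tin at (580,242) are clear of the hand.

Call:
move_arm:
  deltas:
    - [1,-6.5,-1.5,35,0,0,0]
    - [1,-6.5,-1.2,35,0,0,0]
    - [1,0,0,35,0,0,0]
    - [1,0,0,35,0,0,0]
    - [1,0,0,30,0,0,0]
    - [1,0,0,21,0,0,0]
    - [1,0,0,0,0,0,0]

```text
clock: 4.45
eef_pos: [0.4892, 0.0888, 0.0438]
tool_rot: [0.786, 0.618, -0.004, -0.002]
ft_force: [0.2, -0.2, -0.9]
grip_width: 0.0854
grasp_force: 0.0
```

Call:
move_arm:
  deltas:
    - [0.1,0,0,0,0,0,0]
    - [0.1,0,0,0,0,0,0]
    - [0.1,0,0,0,0,0,0]
    - [0.1,0,0,0,0,0,0]
    - [0.1,0,0,0,0,0,0]
    - [0.1,0,0,0,0,0,0]
    - [0.1,0,0,0,0,0,0]
    - [0.1,0,0,0,0,0,0]

```text
clock: 5.12
eef_pos: [0.493, 0.0901, 0.0499]
tool_rot: [0.786, 0.619, 0.001, -0.0]
ft_force: [-4.0, 0.8, 8.1]
grip_width: 0.02
grasp_force: 58.5
```

Call:
move_arm:
  deltas:
    - [0.1,0,-7,0,0,0,0]
    - [0.1,0,-7,0,0,0,0]
    - [0.1,0,-7,0,0,0,0]
    - [0.1,0,-7,0,0,0,0]
    - [0.1,0,-7,0,0,0,0]
    - [0.1,0,-7,0,0,0,0]
    - [0.1,0,0,0,0,0,0]
    - [0.1,0,0,0,0,0,0]

```text
clock: 5.78
eef_pos: [0.4586, 0.0987, 0.0508]
tool_rot: [0.786, 0.618, 0.005, 0.005]
ft_force: [9.2, -4.0, -2.0]
grip_width: 0.0192
grasp_force: 67.0
```

Call:
move_arm:
  deltas:
    - [0.1,0,-3,0,0,0,0]
    - [0.1,0,-3,0,0,0,0]
    - [0.1,0,0,0,0,0,0]
    - [0.1,0,0,0,0,0,0]

```text
clock: 6.12
eef_pos: [0.4567, 0.0993, 0.051]
tool_rot: [0.786, 0.618, 0.007, 0.008]
ft_force: [17.8, -7.8, -9.1]
grip_width: 0.0197
grasp_force: 68.1
```

```bash
python3 - <<'E'
from h import *
im=bot.camera("wrist"); s=bot.camera("side")
a=cv2.resize(im[180:460,180:480],(640,600)); b=s[255:315,255:335]
cv2.imwrite("pics/w2.png",np.hstack([a[:, :440] if 0 else cv2.resize(a,(480,450)),cv2.resize(b,(320,240)).repeat(1,0) if 0 else np.vstack([cv2.resize(b,(320,240)),np.zeros((210,320,3),np.uint8)])]))
E
```

```text
(no output)
```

View pics/w2.png

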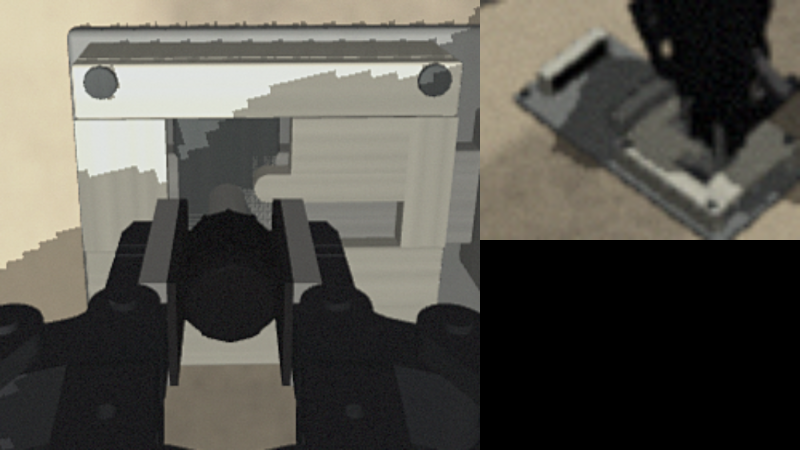

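The wrist view shows the stem at crop (230,195), about 2 mm short of clearing the rounded wall end at (256,188). The slot end is farther left at column 168, so I pull a bit more.

Call:
move_arm:
  deltas:
    - [0.1,0,-4,0,0,0,0]
    - [0.1,0,-4,0,0,0,0]
    - [0.1,0,0,0,0,0,0]
    - [0.1,0,0,0,0,0,0]
    - [0.1,0,0,0,0,0,0]

```text
clock: 6.63
eef_pos: [0.448, 0.1017, 0.0509]
tool_rot: [0.786, 0.618, 0.006, 0.007]
ft_force: [15.7, -6.4, -7.1]
grip_width: 0.0193
grasp_force: 67.3
```

Call:
move_arm:
  deltas:
    - [0.1,5,1,0,0,0,0]
    - [0.1,5,1,0,0,0,0]
    - [0.1,5,0,0,0,0,0]
    - [0.1,5,0,0,0,0,0]
    - [0.1,4,0,0,0,0,0]
    - [0.1,0,0,0,0,0,0]
    - [0.1,0,0,0,0,0,0]

```text
clock: 7.22
eef_pos: [0.4532, 0.1229, 0.0507]
tool_rot: [0.786, 0.618, 0.004, 0.007]
ft_force: [10.2, -10.2, -0.1]
grip_width: 0.0195
grasp_force: 66.0
```

Call:
move_arm:
  deltas:
    - [0.1,0,6,0,0,0,0]
    - [0.1,0,6,0,0,0,0]
    - [0.1,0,6,0,0,0,0]
    - [0.1,0,4,0,0,0,0]
    - [0.1,0,0,0,0,0,0]
    - [0.1,0,0,0,0,0,0]

```text
clock: 7.72
eef_pos: [0.4721, 0.1183, 0.0507]
tool_rot: [0.786, 0.618, 0.002, 0.005]
ft_force: [4.4, -8.2, 6.6]
grip_width: 0.0193
grasp_force: 66.5
```

Call:
move_arm:
  deltas:
    - [1,0,0,0,0,0,0]
    - [1,0,0,0,0,0,0]
    - [1,0,0,0,0,0,0]
    - [1,0,0,0,0,0,0]
    - [1,0,0,0,0,0,0]
    - [1,0,0,0,0,0,0]

```text
clock: 8.22
eef_pos: [0.4673, 0.1206, 0.0481]
tool_rot: [0.785, 0.619, -0.0, -0.0]
ft_force: [-0.3, 0.1, -0.5]
grip_width: 0.0852
grasp_force: 0.0
```

Call:
move_arm:
  deltas:
    - [1,0,0,-30,0,0,0]
    - [1,0,0,-40,0,0,0]
    - [1,0,0,-40,0,0,0]
    - [1,0,0,-40,0,0,0]
    - [1,10,0,-40,0,0,0]
    - [1,20,0,0,0,0,0]
    - [1,0,0,0,0,0,0]
    - [1,0,0,0,0,0,0]

```text
clock: 8.88
eef_pos: [0.4748, 0.1502, 0.2385]
tool_rot: [0.785, 0.619, 0.0, 0.0]
ft_force: [0.4, -0.1, 0.5]
grip_width: 0.0853
grasp_force: 0.0
```

```bash
python3 look.py w3 stamp_clamp 0.03 knob_grip 0.06 clamp_jaw 0.03 date_stamp 0.01
```

```text
{'clock': np.float64(8.8833), 'joint_pos': array([ 3.0650e-01,  2.3640e-01, -2.5000e-03,  1.3313e+00, -2.0000e-04,
        2.1123e+00]), 'eef_pos': array([0.4748, 0.1502, 0.2385])} toolx 76.5303840226542
stamp_clamp 0.76 [272.7, 213.5, 219.1, 100.2] [377.4 260.7] [0.507  0.0922 0.03  ] [[0.4297, 0.1546], [0.6082, 0.1117], [0.5974, 0.0177], [0.4041, 0.064]]
knob_grip 0.92 [314.5, 240.3, 31.6, 32.8] [330.1 256.5] [0.4708 0.1157 0.06  ] [[0.4634, 0.1313], [0.4849, 0.1261], [0.4788, 0.0989], [0.4567, 0.1042]]
clamp_jaw 0.7 [297.8, 238.1, 127.7, 57.8] [367.1 263.5] [0.4979 0.0915 0.03  ] [[0.4345, 0.081], [0.4496, 0.131], [0.5501, 0.1021], [0.5395, 0.0507]]
date_stamp 0.19 [316.7, 241.9, 26.7, 30.3] [329.9 256.2] [0.4674 0.0983 0.01  ] [[0.4589, 0.1161], [0.4831, 0.1103], [0.4763, 0.0805], [0.4516, 0.0865]]
```

View pics/w3.png

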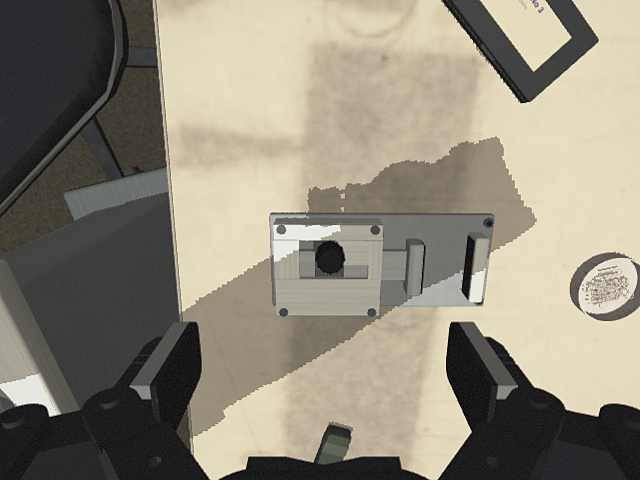

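The wrist view shows the knob resting in the notch at (330,257) and the jaw held open, with the gap between columns 423 and 467. Next is the stamp.

Call:
move_arm:
  deltas:
    - [1,33,-4,0,0,0,0]
    - [1,33,-4,0,0,0,0]
    - [1,33,-4,0,0,0,0]
    - [1,33,-4,0,0,0,0]
    - [1,33,-4,0,0,0,0]
    - [1,33,-4,0,0,0,0]
    - [1,33,-4,0,0,0,0]

```text
clock: 9.72
eef_pos: [0.5016, 0.3815, 0.2374]
tool_rot: [0.786, 0.618, -0.001, 0.0]
ft_force: [0.2, -0.3, 0.4]
grip_width: 0.0856
grasp_force: 0.0
```

Call:
move_arm:
  deltas:
    - [1,0,0,0,0,0,-6.5]
    - [1,0,0,0,0,0,-6.5]
    - [1,0,0,0,0,0,-6.5]
    - [1,0,0,0,0,0,-6.5]
    - [1,0,0,0,0,0,0]
    - [1,0,0,0,0,0,0]

```text
clock: 10.22
eef_pos: [0.5016, 0.3802, 0.2376]
tool_rot: [0.628, 0.779, -0.001, -0.0]
ft_force: [-0.6, 0.3, -0.4]
grip_width: 0.0851
grasp_force: 0.0
```

```bash
python3 look.py w4 date_stamp 0.01
```

```text
{'clock': np.float64(10.2167), 'joint_pos': array([ 0.6486,  0.5088,  0.3935,  1.457 , -0.    ,  2.0056]), 'eef_pos': array([0.5016, 0.3802, 0.2376])} toolx 102.24952095507125
date_stamp 0.61 [305.7, 197.3, 33.9, 63.6] [321.2 227.8] [0.5049 0.3563 0.01  ] [[0.4864, 0.3804], [0.5133, 0.3863], [0.5257, 0.3319], [0.4976, 0.3257]]
```

View pics/w4.png

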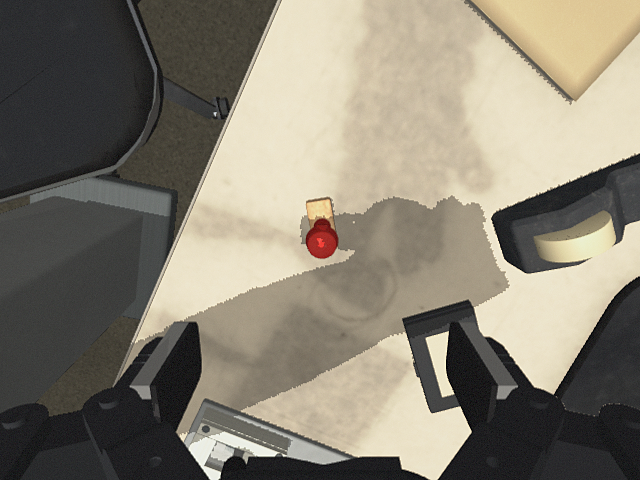

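The wrist view shows the stamp's red handle top at (322,241), and its foot's far edge running from (306,200) to (333,198), about 4° off the tool. The ink pad at (440,355) is about 90 mm away, clear of the right finger.

```bash
python3 - <<'E'
from h import *
import sys
o=bot.get_obs()
for p,z in [((322,241),.066),((306,200),.012),((333,198),.012),((320,199),.012)]:
    P=at_z("wrist",*p,z); print(P.round(4), R.from_quat(o["tool_rot"]).inv().apply(P-o["eef_pos"]).round(4)*1000)
im=cv2.imread("pics/w4.png")[185:265,280:360]
g=cv2.Canny(im,60,150)[:40]
for l in (cv2.HoughLinesP(g,1,np.pi/180/2,10,minLineLength=12,maxLineGap=3) if g.any() else [])[:8]:
    a,b,c,d=l.ravel(); print(l.ravel(),np.degrees(np.arctan2(d-b,c-a)).round(1))
E
```

```text
[0.5047 0.3619 0.066 ] [-18.5  -0.9 171.9]
[0.4869 0.3783 0.012 ] [  1.3 -14.8 225.9]
[0.5091 0.3849 0.012 ] [  3.    8.4 225.9]
[0.4984 0.3817 0.012 ] [  2.1  -2.7 225.9]
[37 34 66 27] -13.6
[25 18 51 13] -10.9
[49 12 53 39] 81.6
[26 15 47 11] -10.8
[36 35 67 28] -12.7
[52 14 53 27] 85.6
[53 18 55 39] 84.6
```

Call:
move_arm:
  deltas:
    - [1,-10,-1,20,0,0,0]
    - [1,-9,0,35,0,0,0]
    - [1,0,0,35,0,0,-6]
    - [1,0,0,35,0,0,0]
    - [1,0,0,30,0,0,0]
    - [1,0,0,25,0,0,0]
    - [1,0,0,13,0,0,0]
    - [1,0,0,0,0,0,0]
    - [1,0,0,0,0,0,0]

```text
clock: 11.07
eef_pos: [0.5044, 0.3614, 0.0446]
tool_rot: [0.585, 0.811, -0.001, -0.0]
ft_force: [0.3, -0.2, 1.5]
grip_width: 0.0854
grasp_force: 0.0
```

Call:
move_arm:
  deltas:
    - [0.1,0,0,0,0,0,0]
    - [0.1,0,0,0,0,0,0]
    - [0.1,0,0,0,0,0,0]
    - [0.1,0,0,0,0,0,0]
    - [0.1,0,0,0,0,0,0]
    - [0.1,0,0,0,0,0,0]
    - [0.1,0,0,0,0,0,0]
    - [0.1,0,0,0,0,0,0]

```text
clock: 11.73
eef_pos: [0.5051, 0.3623, 0.0465]
tool_rot: [0.585, 0.811, 0.001, 0.0]
ft_force: [-1.7, -0.0, 5.5]
grip_width: 0.0224
grasp_force: 58.6
```

Call:
move_arm:
  deltas:
    - [0.1,0,0,-5,0,0,0]
    - [0.1,0,0,-20,0,0,0]
    - [0.1,0,0,-25,0,0,0]
    - [0.1,0,0,-25,0,0,0]
    - [0.1,0,0,-10,0,0,0]
    - [0.1,0,0,0,0,0,0]
    - [0.1,0,0,0,0,0,0]

```text
clock: 12.32
eef_pos: [0.5049, 0.362, 0.1301]
tool_rot: [0.585, 0.811, 0.0, 0.0]
ft_force: [-0.0, 0.7, -1.6]
grip_width: 0.0227
grasp_force: 58.8
```

```bash
python3 look.py w5 date_stamp 0.1; python3 - <<'E'
from h import *
im=cv2.imread("pics/w5.png"); im2=bot.camera("side")
cv2.imwrite("pics/w5c.png",np.hstack([cv2.resize(im[160:480,160:480],(480,480)),cv2.resize(im2[260:420,200:306],(318,480))]))
E
```

```text
{'clock': np.float64(12.3167), 'joint_pos': array([ 0.622 ,  0.5411,  0.1646,  1.1937, -0.    ,  1.871 ]), 'eef_pos': array([0.5049, 0.362 , 0.1301])} toolx 108.44141119845757
date_stamp 0.73 [290.1, 244.1, 71.8, 163.4] [321.7 328.5] [0.5071 0.3496 0.1   ] [[0.4811, 0.3797], [0.5076, 0.3897], [0.536, 0.3181], [0.5059, 0.3065]]
```

View pics/w5c.png

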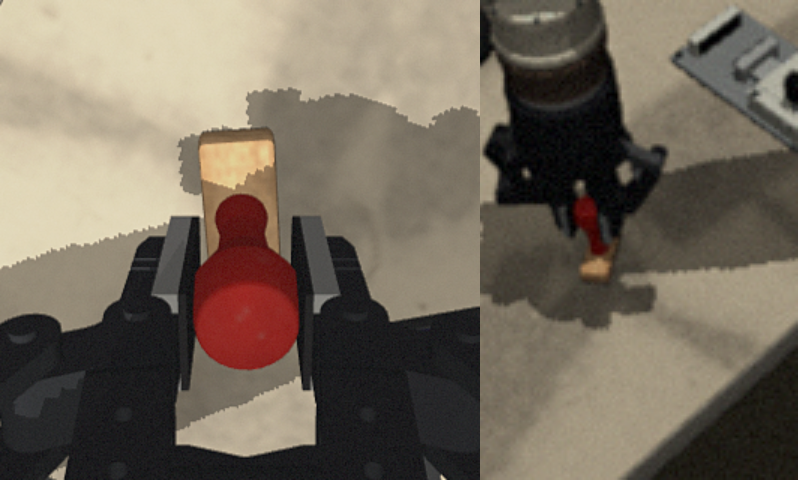

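The stamp is held upright and centred in the fingers, with its foot about 3° off the tool. The clamp in the side view is still latched.

Call:
move_arm:
  deltas:
    - [0.1,0,0,0,0,0,7]
    - [0.1,0,0,0,0,0,7]
    - [0.1,0,0,0,0,0,7]
    - [0.1,0,0,0,0,0,7]
    - [0.1,0,0,0,0,0,7]
    - [0.1,0,0,0,0,0,0]

```text
clock: 12.97
eef_pos: [0.504, 0.3613, 0.1284]
tool_rot: [0.802, 0.597, -0.002, -0.0]
ft_force: [0.0, -0.4, -0.8]
grip_width: 0.0228
grasp_force: 58.8
```

Call:
move_arm:
  deltas:
    - [0.1,-20,10.8,0,0,0,0]
    - [0.1,-33,17.8,0,0,0,0]
    - [0.1,-33,17.8,0,0,0,0]
    - [0.1,-33,17.8,0,0,0,0]
    - [0.1,-33,17.8,0,0,0,0]
    - [0.1,-33,17.8,0,0,0,0]
    - [0.1,-33,17.8,0,0,0,0]
    - [0.1,-30,16.2,0,0,0,0]
    - [0.1,-14,7.4,0,0,0,0]
    - [0.1,0,0,0,0,0,0]

```text
clock: 13.8
eef_pos: [0.5655, 0.0666, 0.1292]
tool_rot: [0.802, 0.597, -0.001, 0.0]
ft_force: [-0.8, 0.9, -0.9]
grip_width: 0.0227
grasp_force: 58.8
```

```bash
python3 look.py w6 date_stamp 0.1 knob_grip 0.06; python3 - <<'E'
from h import *
print(proj("wrist",[.5655,.0705,.008]),proj("wrist",[.5655,.0705,.03]))
im=cv2.imread("pics/w6.png"); im2=bot.camera("side")
cv2.imwrite("pics/w6c.png",np.hstack([cv2.resize(im[160:480,160:480],(480,480)),cv2.resize(im2[220:340,240:320],(320,480))]))
E
```

```text
{'clock': np.float64(13.8), 'joint_pos': array([ 1.1780e-01,  4.4570e-01,  5.1000e-03,  1.1319e+00, -1.2000e-03,
        1.9801e+00]), 'eef_pos': array([0.5655, 0.0666, 0.1292])} toolx 73.2976613705271
date_stamp 0.81 [289.7, 242.7, 70.6, 165.5] [321.8 328.5] [0.5611 0.0581 0.1   ] [[0.5589, 0.0985], [0.5863, 0.0904], [0.5661, 0.0156], [0.535, 0.0248]]
knob_grip 0.72 [90.2, 202.6, 60.3, 52.4] [120.  227.8] [0.4745 0.1195 0.06  ] [[0.4606, 0.1303], [0.4907, 0.1311], [0.4885, 0.1079], [0.4574, 0.1068]]
[[324.29380307 237.66030713]] [[324.28482675 248.93080678]]
```

View pics/w6c.png

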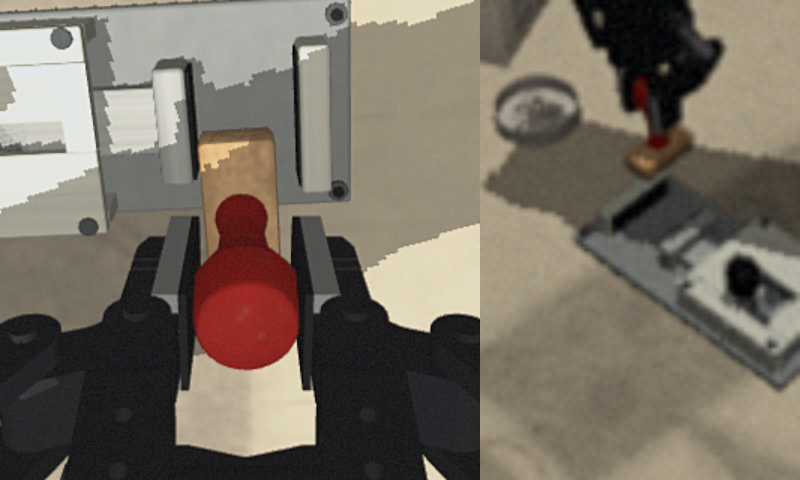

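The foot hangs over the gap: the jaw's edge is at crop column 190, the fence face at 300, and the foot is centred near 243. It only needs a small shift towards +y before I lower it.

Call:
move_arm:
  deltas:
    - [0.1,8,-1,0,0,0,0]
    - [0.1,0,0,15,0,0,0]
    - [0.1,0,0,20,0,0,0]
    - [0.1,0,0,15,0,0,0]
    - [0.1,0,0,10,0,0,0]
    - [0.1,0,0,8,0,0,0]
    - [0.1,0,0,4,0,0,0]
    - [0.1,0,0,0,0,0,0]
    - [0.1,0,0,0,0,0,0]

```text
clock: 14.75
eef_pos: [0.5672, 0.0789, 0.0587]
tool_rot: [0.801, 0.598, 0.0, 0.0]
ft_force: [-0.2, 0.0, -0.9]
grip_width: 0.0226
grasp_force: 58.8
```

Call:
move_arm:
  deltas:
    - [0.1,-3,0,0,0,0,0]
    - [0.1,0,0,2,0,0,0]
    - [0.1,0,0,2,0,0,0]
    - [0.1,0,0,0,0,0,0]
    - [0.1,0,0,0,0,0,0]

```text
clock: 15.17
eef_pos: [0.5662, 0.0755, 0.0545]
tool_rot: [0.802, 0.598, 0.0, 0.0]
ft_force: [0.2, 0.5, -0.5]
grip_width: 0.0221
grasp_force: 58.8
```

Call:
move_arm:
  deltas:
    - [0.1,0,0,0.6,0,0,0]
    - [0.1,0,0,0,0,0,0]
    - [0.6,0,0,0,0,0,0]
    - [1,0,0,0,0,0,0]
    - [1,0,0,0,0,0,0]
    - [1,0,0,0,0,0,0]
    - [1,0,0,0,0,0,0]
    - [1,0,0,0,0,0,0]

```text
clock: 15.83
eef_pos: [0.5659, 0.0757, 0.0536]
tool_rot: [0.802, 0.598, -0.0, -0.0]
ft_force: [-1.0, 0.1, 0.7]
grip_width: 0.0854
grasp_force: 0.0
```

Call:
move_arm:
  deltas:
    - [1,0,0,-20,0,0,0]
    - [1,0,0,-35,0,0,0]
    - [1,0,0,-35,0,0,0]
    - [1,0,0,-35,0,0,0]
    - [1,0,0,-30,0,0,0]
    - [1,20,0,0,0,0,0]
    - [1,0,0,0,0,0,0]
    - [1,0,0,0,0,0,0]

```text
clock: 16.5
eef_pos: [0.5717, 0.0953, 0.2089]
tool_rot: [0.801, 0.598, 0.0, 0.0]
ft_force: [-0.7, 0.5, -1.8]
grip_width: 0.0852
grasp_force: 0.0
```

```bash
python3 look.py w7 date_stamp 0.01 knob_grip 0.06; python3 - <<'E'
from h import *
im=cv2.imread("pics/w7.png"); im2=bot.camera("side")
cv2.imwrite("pics/w7c.png",np.hstack([cv2.resize(im[130:330,200:500],(480,320)),cv2.resize(im2[240:320,250:330],(320,320))]))
E
```

```text
{'clock': np.float64(16.5), 'joint_pos': array([ 1.6530e-01,  4.1230e-01,  1.6810e-01,  1.3261e+00, -2.0000e-04,
        2.0239e+00]), 'eef_pos': array([0.5717, 0.0953, 0.2089])} toolx 73.51145717656227
date_stamp 0.57 [306.5, 206.6, 32.3, 75.0] [321.1 244.7] [0.5602 0.0663 0.01  ] [[0.555, 0.0991], [0.5824, 0.0909], [0.5659, 0.033], [0.537, 0.0416]]
```

View pics/w7c.png

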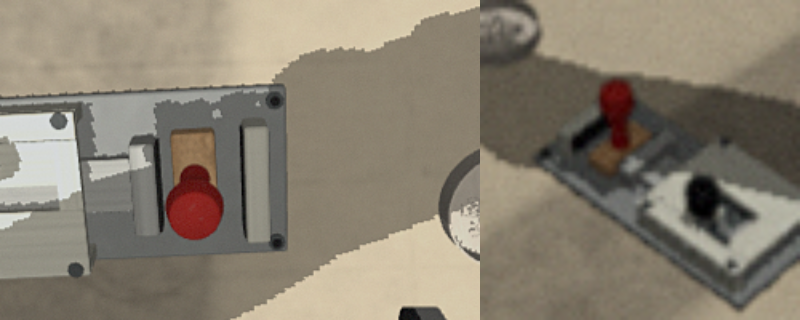

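The stamp stands upright in the gap, roughly 3 mm from the middle along x and nearly level with the jaw's ends. The knob is still in the notch.

```bash
python3 -c "
from workcell import bot
print(bot.job_done())"
```

```text
the job is handed in; nothing more can be done
None
```

I handed the job in with the jaw latched open and the date stamp standing upright on the clamp's bed, about 3 mm from the middle of the gap; the hand-in gave no verdict, so this rests on the last camera pictures.

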